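# Tare the beaker on the balance with the touch-free sensor

## Robot

A 6-joint arm with a two-finger parallel gripper is mounted at the origin on a cart in front of the work surface, level with it; the furniture and walls round the work are solid. World frame = base frame: x ahead of the robot, y to its left, z up, the work surface at z = 0. Lengths are in m, angles in degrees, forces in N, time in s.
With the tool pointing down it reaches from about 0.375 to 0.9 m from the base axis. Payload 3.1 kg.
Tool frame: the origin (TCP) lies between the finger pads, 19 mm behind the fingertips; this is the grasp point; z points along the fingers, y is the line along which they close (so a half turn about z gives the same grasp; the last joint's range is limited). The gripper opens to 87 mm and grips with 3 to 60 N. Pads are 19 mm wide; open, the fingers measure 117 mm over their backs; the gripper's body (75 mm by 190 mm) begins 51 mm behind the grasp point.
Start: joints at [61.908, 30.224, 82.088, -0, 67.689, -10.227], TCP at [0.192, 0.595, 0.241] pointing down, gripper open.
Joint ranges: [-176.69, 176.69], [-43.24, 126.21], [12.49, 139.97], [-82, 262], [0, 151.66], [-163.58, 163.58]. Speed limits (degrees/s): [159.86, 159.86, 180, 180, 180, 180].

## Interface

Orientations are given as a 3x3 rotation matrix whose columns are the frame's x, y, z axes.
In Python, from rig import * gives the robot as it stands.
- The arm moves only by the tool step_arm, never from a script. Its argument "targets" is a list of rows, each a list of 5 numbers: the opening, from -1 (shut) to 1 (fully open), then the shift along the world's x, y, z normalised to -1 to 1, where 1 is 0.25 m, then the turn about the world's z normalised to -1 to 1, where 1 is 180 degrees. In form: [[fingers, x, y, z, turn], ...]. A call has 1 to 20 rows; each row is the pose to reach, as a shift and turn from the pose commanded when the call began, turning the shorter way round; what a row does not reach only later rows make up. A row lasts 1/10 s, in which the tool goes at most 50 mm and 8.59 degrees, less where a joint would pass 70% of its speed; a pose out of reach is approached as far as the arm can. A call with a number of a shift or a turn outside -1 to 1 is refused whole. A call with a gripper value outside its range is refused whole. The fingers move at their own pace and stop on an object; the grip force is fixed at half the most. Time passes only in rows, so rows that repeat a pose let the fingers close. It gives the time, the measured TCP pose, the force, the opening and the grip force at its end, in the units of the state.
- read_state(): the state, without advancing time (a new reading comes with each control period).
- capture(name): name is "scene" or "top"; returns a dict with "color" (400x640x3 uint8, red, green, blue), "mtx" (3x3 intrinsics, pixels), "k1" (the pictures are not rectified: a ray, as slopes to the right and down, at radius r is drawn at 1 + k1 r^2 times it, then the intrinsics apply), "pose" (4x4, takes a point from camera to world coordinates). Camera axes: x right, y down, z forward; pixel columns grow to the right and rows downward; lengths in m; the calibration is good to about 2 mm. A picture is of the moment at which its call begins. There is no depth.
- hand_in(): hands the job in; it is judged then, once.
The state is a dict: "time_s": time; "joint_positions": joint angles; "qvel": joint speeds; "tau": joint torques, N m; "position": TCP position; "tcp_rot": TCP orientation; "force": force on the tool from outside, world axes, zero at the start; "moment": the same for the moment, N m; "opening": opening from 0.0 (shut) to 1.0 (fully open); "grasp_force": force on a finger pad.
Only numpy, scipy, OpenCV 4.12 (cv2) and the standard library are available. Lean on these libraries where they do the work, as an engineer would, in place of code of your own. Each camera call takes 0.05 s, during which the arm holds its last target. There are 200 camera calls.

## Task

Tare the empty beaker that stands in the balance: with the fingertips, gently push the balance's sliding glass lid fully shut (the black bar on it is its handle), without gripping it. Then point at the touch-free sensor with the green ring, fingertips a couple of centimetres above the middle of its dark window and without touching it, and stay there for two seconds; after that draw the hand well away from the sensors. Do not point at the blue-ringed sensor (it prints), do not reach close over the green one before the lid is shut, and leave everything else as it stands.

Things in the scene. Friction and masses are not known exactly. Their poses are not given: they have to be found in the camera images.
- balance: white compact balance, fixed on the bench; 210 mm deep (x), 170 mm wide (y), glass draught shield 155 mm high. Origin: centre of its underside on the bench; its +x points to its back, -x to its grey terminal. Tall instruments (0.35 to 0.5 m) stand behind it (front at world x = 0.66) and left of it (world y beyond 0.42); a white bucket about 0.2 m wide stands right of it at world (0.54, -0.08)
- lid (a joint): sliding glass top lid of the balance, 112 x 138 mm: opening in m, 0 = fully shut (end stop), up to 0.065 towards the balance's +x (back). Slides with about 1.5 N of friction and stays where it is left; cannot be lifted off
- lid_handle (a point): centre of the top of the lid's black bar handle, which moves with the lid; the bar is 80 mm long across the balance (y), 12 mm thick (x), and its top stands 19 mm above the glass of the lid behind it (this point is 171 mm above the bench). Its flat back face, 6 mm towards +x of this point, is the one to push towards -x to shut the lid; 90 mm of free lid lies behind it
- green_sensor: loose grey puck with a green ring round a dark window: the touch-free tare sensor; 56 mm across, 24 mm high, 120 g; origin: centre of its underside. Lies in one of two places right of the bucket near the bench's front edge; a tall instrument begins at world x = 0.52 beyond y = -0.36, so keep the wrist back (the fingers may lean 0.3 rad outward)
- green_sensor_window (a point): centre of the top of the dark 25 mm window of the green-ringed sensor, 24 mm above the bench; it sees fingertips up to about 50 mm above it and within about 15 mm of its axis
- blue_sensor: the same puck with a blue ring (print sensor), in the other of the two places, to be left alone; origin at the centre of its underside
- blue_sensor_window (a point): centre of the top of the dark window of the blue-ringed sensor, 24 mm above the bench
- beaker: clear plastic beaker, 45 mm across, 60 mm high, standing on the balance's pan; origin at the centre of its underside
- tweezers: steel tweezers lying on the bench near its front edge, 126 mm long (y), 10 mm high; origin at the centre of the underside
- vial_rack: white rack with small vials left of the balance, 56 x 132 x 40 mm; origin at the centre of the underside
- septa_tin: round white tin with a green top, 46 mm across, 19 mm high; origin at the centre of the underside
- amber_bottle: amber bottle with black cap behind the sensors, 62 mm across, 150 mm high; origin at the centre of the underside

How it is judged:
By the outcome, as a careful person would: the job done as asked, in the order asked, and still so for the second after the job is handed in, with the robot touching nothing.
It also fails if it takes over 48 s, if anything falls off the work surface, if the arm or the gripper's body presses on something with over 40 N, if the wrist force passes 120 N, or if a joint passes its speed limit or range.

## Working session

There is one attempt and no reset: what is moved stays moved. The work goes in short steps, Python scripts to look and compute and a tool call to move; the robot and the scene stay as the last step left them, time stands still between calls to the robot, and variables do not carry over. Pictures are saved under pics/ and viewed, at most 10 in all, crops included, and the job is handed in when it is done.

Besides the shell and the picture viewer there is one more tool, called after ">>>" by a JSON object that holds its "method" and its "body", one argument or row to a line. step_arm: Moves the arm, as the interface text tells. Scaled input: -1 to 1 covers 0.25 m each way for a shift and 180 degrees each way for a turn. Its arguments: {"type":"object","properties":{"targets":{"type":"array","items":{"type":"array","items":{"type":"number"}}}},"required":["targets"]}

```bash
mkdir -p pics
cat > h.py <<'E'
from rig import *
import numpy as np, cv2
def ray(c,u,v):
    K=c["mtx"]; d=np.array([(u-K[0][2])/K[0][0],(v-K[1][2])/K[1][1]]); s=d.copy()
    for _ in range(30): s=d/(1+c["k1"]*(s@s))
    P=np.array(c["pose"]); return P[:3,3],P[:3,:3]@np.array([s[0],s[1],1])
def onz(c,u,v,z):
    o,d=ray(c,u,v); return o+d*(z-o[2])/d[2]
def tri(c1,p1,c2,p2):
    a,d=ray(c1,*p1); b,e=ray(c2,*p2); d=d/np.linalg.norm(d); e=e/np.linalg.norm(e)
    t=np.linalg.lstsq(np.c_[d,-e],b-a,rcond=None)[0]; p=a+t[0]*d;q=b+t[1]*e
    return (p+q)/2,np.linalg.norm(p-q)
E
python3 - <<'E'
from h import *
import pickle
for n in("scene","top"):
    c=capture(n); pickle.dump(c,open(n+".pkl","wb")); cv2.imwrite(f"pics/{n}0.png",c["color"][:,:,::-1]); print(n,np.round(c["pose"],3).tolist(),c["mtx"],c["k1"])
s=read_state(); print(s["position"],s["tcp_rot"],s["time_s"],s["opening"])
E
```

```text
scene [[0.739, -0.395, 0.546, -0.236], [-0.673, -0.404, 0.62, -0.899], [-0.024, -0.825, -0.564, 0.911], [0.0, 0.0, 0.0, 1.0]] [[450.17865651   0.         327.29629744]
 [  0.         450.17865651 200.93492812]
 [  0.           0.           1.        ]] -0.08659210663785924
top [[0.03, -0.994, 0.11, 0.397], [-0.999, -0.031, -0.009, -0.026], [0.012, -0.109, -0.994, 1.514], [0.0, 0.0, 0.0, 1.0]] [[367.542538     0.         319.46082984]
 [  0.         367.542538   199.08108099]
 [  0.           0.           1.        ]] -0.0779363531319882
[0.19140575 0.59432243 0.24035888] [[-9.51782717e-01  3.06771626e-01 -9.10324096e-04]
 [ 3.06772789e-01  9.51781223e-01 -1.72030320e-03]
 [ 3.38689172e-04 -1.91661752e-03 -9.99998106e-01]] 0.1 0.9983955067605382
```

View pics/scene0.png

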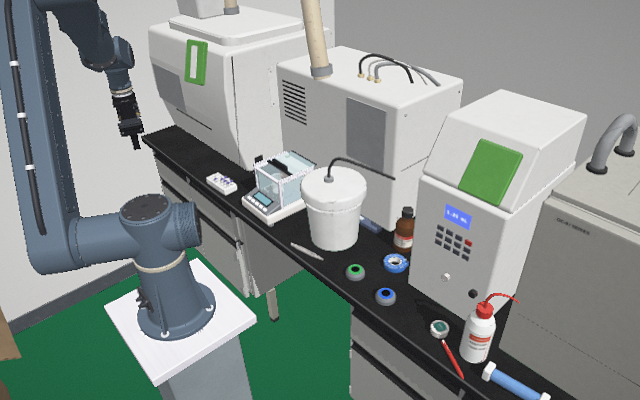

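View pics/top0.png

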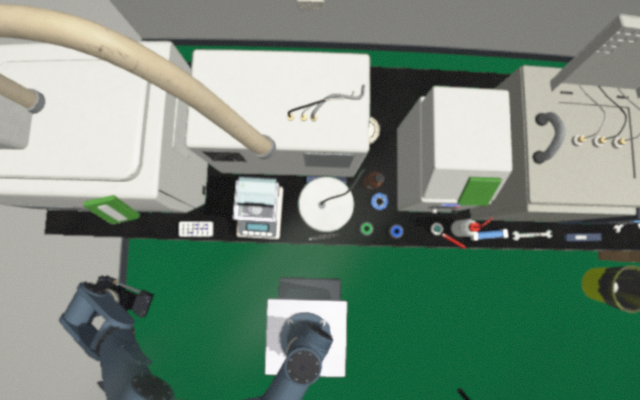

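The scene view shows the green-ringed puck at (355,271), the blue one at (385,296) and the balance near (280,185). In the top view these are at (367,229), (397,231) and (258,207). I'll enlarge the balance in both views and measure the pucks.

Run:
```python
from h import *
import pickle
S,T=[pickle.load(open(n+".pkl","rb")) for n in("scene","top")]
a=cv2.resize(S["color"][140:225,235:330],None,fx=6,fy=6,interpolation=cv2.INTER_CUBIC)[:,:,::-1]
b=cv2.resize(T["color"][170:245,225:290],None,fx=6,fy=6,interpolation=cv2.INTER_CUBIC)[:,:,::-1]
cv2.imwrite("pics/a.png",a[:, :570]);cv2.imwrite("pics/b.png",b)
def cen(c,box,lo,hi):
    x0,y0,x1,y1=box; h=cv2.cvtColor(c["color"],cv2.COLOR_RGB2HSV)[y0:y1,x0:x1]
    m=cv2.inRange(h,lo,hi); v,u=np.nonzero(m)
    (cx,cy),ax,_=cv2.fitEllipse(cv2.convexHull(np.c_[u,v].astype(np.int32)))if len(u)>5 else((0,0),0,0)
    print(len(u),cx+x0,cy+y0,ax); return cx+x0,cy+y0
for n,lo,hi,bs,bt in(("green",(40,90,40),(85,255,255),(343,258,370,284),(359,221,376,237)),("blue",(100,90,60),(130,255,255),(372,284,400,310),(389,223,405,239))):
    ps=cen(S,bs,lo,hi);pt=cen(T,bt,lo,hi)
    print(n,onz(S,*ps,.024),onz(T,*pt,.024),tri(S,ps,T,pt))
```

```text
95 355.05150508880615 268.71575355529785 (10.177268028259277, 14.210352897644043)
82 366.22171783447266 228.2244062423706 (9.815901756286621, 10.599830627441406)
green [ 0.44740113 -0.23451011  0.024     ] [ 0.44857545 -0.23317155  0.024     ] (array([ 0.44860963, -0.23336925,  0.02245947]), np.float64(4.9720976539718947e-05))
109 385.40344047546387 292.81974601745605 (11.472458839416504, 15.649473190307617)
108 396.3359098434448 230.75738430023193 (11.290950775146484, 11.791410446166992)
blue [ 0.43903731 -0.3578775   0.024     ] [ 0.44177651 -0.35641503  0.024     ] (array([ 0.44145201, -0.35661154,  0.02144138]), np.float64(0.001076585836469669))
```

View pics/a.png

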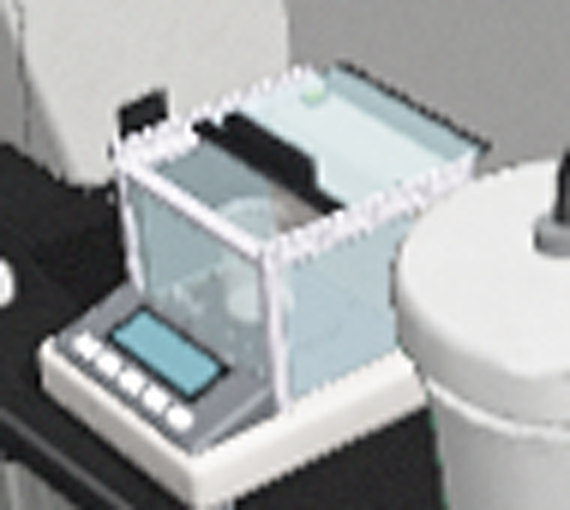

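View pics/b.png

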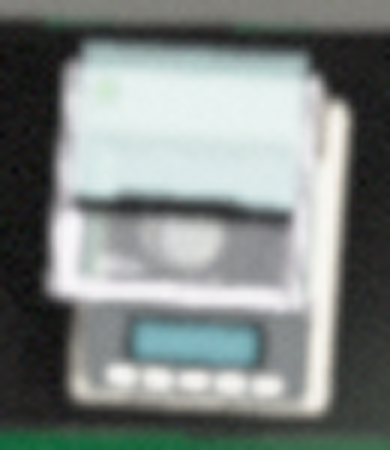

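The bar is seen from crop (237,113) to (308,158) in the scene view and from about (118,200) to (252,209) in the top view. The lid stands well open.

Run:
```python
from h import *
import pickle
S,T=[pickle.load(open(n+".pkl","rb")) for n in("scene","top")]
A=lambda x,y:(235+(x+.5)/6-.5,140+(y+.5)/6-.5)
B=lambda x,y:(225+(x+.5)/6-.5,170+(y+.5)/6-.5)
for n,p in(("barTopL",(237,115)),("barTopR",(306,159))):print(n,onz(S,*A(*p),.171))
for n,p in(("barL",(118,198)),("barR",(252,206)),("barMid",(185,202))):print(n,onz(T,*B(*p),.171))
print("triL",tri(S,A(237,115),T,B(118,196)),"triR",tri(S,A(306,159),T,B(252,204)))
# frame front corners z~.155, lid back corners
for n,p in(("FL",(120,160)),("FR",(266,250)),("lidBL",(340,65)),("lidBR",(488,147))):print(n,onz(S,*A(*p),.152))
for n,p in(("FL",(50,298)),("FR",(303,308)),("lidBL",(85,42)),("lidBR",(308,52))):print(n,onz(T,*B(*p),.152))
# base corners at terminal
for n,p in(("bL",(72,402)),("bR",(325,415))):print(n,onz(T,*B(*p),.03))
# dark-mask columns of bar in top view
g=cv2.cvtColor(T["color"],cv2.COLOR_RGB2GRAY)[198:212,240:272]
for r in g:print(*r)
```

```text
barTopL [0.5214678  0.22897781 0.171     ]
barTopR [0.51854758 0.16142067 0.171     ]
barL [0.52366944 0.23734374 0.171     ]
barR [0.5213504  0.15488888 0.171     ]
barMid [0.52251086 0.19607217 0.171     ]
triL (array([0.52623956, 0.23789014, 0.16556707]), np.float64(0.002017300105289771)) triR (array([0.51954216, 0.15674485, 0.17282731]), np.float64(0.0070429309901383855))
FL [0.46180541 0.26292503 0.152     ]
FR [0.46233555 0.12643449 0.152     ]
lidBL [0.62223807 0.26380915 0.152     ]
lidBR [0.620097   0.12621758 0.152     ]
FL [0.46200713 0.28012733 0.152     ]
FR [0.46089473 0.12309804 0.152     ]
lidBL [0.62291075 0.26706014 0.152     ]
lidBR [0.62085279 0.12688394 0.152     ]
bL [0.3985702  0.28904226 0.03      ]
bR [0.39548434 0.11876179 0.03      ]
227 231 231 231 229 227 228 227 228 229 228 227 228 228 229 228 228 229 229 228 229 229 229 229 229 229 230 228 230 230 230 229
228 229 233 230 228 227 228 228 227 229 228 228 227 227 229 229 229 228 229 230 230 229 230 230 228 230 229 230 230 228 228 230
227 229 231 230 223 219 219 220 221 223 223 224 222 226 227 226 227 227 2
[... 688 characters left out ...]
 143 135 132 130 131 120 114 100 85 73 74 73 76 83 76 75 75 75
185 180 164 150 139 138 137 140 155 167 174 172 183 192 188 186 183 181 181 174 167 151 129 114 111 108 111 110 105 101 94 97
189 189 175 158 148 146 146 154 168 179 179 185 200 210 212 209 210 210 206 205 201 185 156 139 134 135 135 133 131 127 123 121
193 191 179 158 154 150 148 151 167 183 181 188 203 215 219 216 219 217 218 217 212 197 170 150 144 144 142 143 139 138 136 141
194 188 178 163 151 148 149 150 165 179 180 188 205 214 217 215 218 217 217 218 212 195 167 151 145 147 144 143 139 137 141 147
193 193 182 167 159 154 149 151 158 168 178 181 198 208 214 217 217 219 220 219 207 182 159 147 145 144 143 145 141 144 145 150
```

>>> {"method": "step_arm", "body": {
  "targets": [
    [-1,0.04,-0.08,0.03,0.02],
    [-1,0.08,-0.16,0.06,0.04],
    [-1,0.12,-0.24,0.09,0.06],
    [-1,0.16,-0.32,0.12,0.08],
    [-1,0.2,-0.4,0.15,0.094],
    [-1,0.24,-0.48,0.18,0.094],
    [-1,0.28,-0.56,0.21,0.094],
    [-1,0.32,-0.64,0.24,0.094],
    [-1,0.36,-0.72,0.24,0.094],
    [-1,0.4,-0.8,0.24,0.094],
    [-1,0.45,-0.9,0.24,0.094],
    [-1,0.5,-0.95,0.24,0.094],
    [-1,0.5,-0.95,0.24,0.094]
  ]
}}

```text
time_s: 1.4
position: [0.3177, 0.356, 0.3011]
tcp_rot: [[-1.0, 0.019, 0.0], [0.019, 1.0, -0.001], [-0.0, -0.001, -1.0]]
force: [-0.2, 0.3, -0.1]
opening: 0.011
grasp_force: 0.0
```

>>> {"method": "step_arm", "body": {
  "targets": [
    [-1,0.08,-0.1,0,0],
    [-1,0.16,-0.2,0,0],
    [-1,0.24,-0.3,0,0],
    [-1,0.32,-0.4,0,0],
    [-1,0.4,-0.5,0,0],
    [-1,0.5,-0.6,0,0],
    [-1,0.6,-0.64,0,0],
    [-1,0.7,-0.64,0,0],
    [-1,0.8,-0.64,0,0],
    [-1,0.9,-0.64,0,0],
    [-1,0.99,-0.64,0,0],
    [-1,0.99,-0.64,-0.08,0],
    [-1,0.99,-0.64,-0.16,0],
    [-1,0.99,-0.64,-0.24,0],
    [-1,0.99,-0.64,-0.32,0],
    [-1,0.99,-0.64,-0.32,0]
  ]
}}

```text
time_s: 3.0
position: [0.5617, 0.1979, 0.218]
tcp_rot: [[-1.0, 0.016, -0.008], [0.016, 1.0, -0.001], [0.008, -0.001, -1.0]]
force: [-0.1, -0.6, 0.3]
opening: 0.008
grasp_force: 0.0
```

Run:
```python
from h import *
s=[];
for n,(x0,y0,x1,y1) in(("scene",(225,90,345,225)),("top",(215,150,300,250))):
    c=capture(n); s.append(cv2.resize(c["color"][y0:y1,x0:x1],(390,480),interpolation=cv2.INTER_CUBIC))
cv2.imwrite("pics/c.png",np.hstack(s)[:,:,::-1])
```

```text
(no output)
```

View pics/c.png

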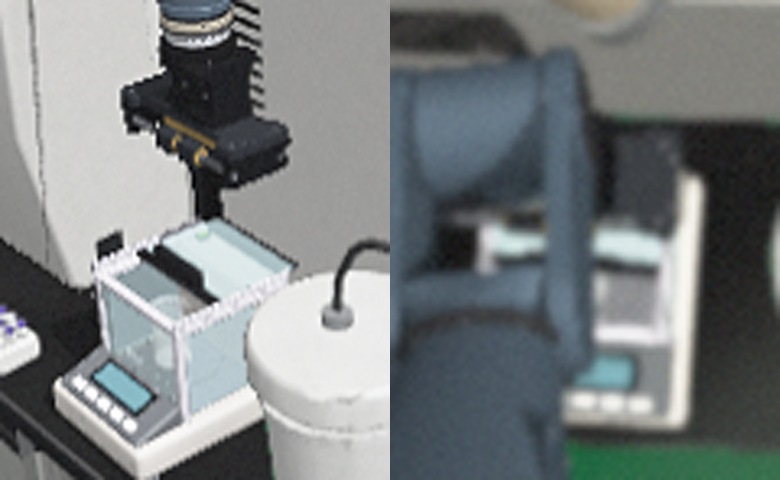

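The picture shows the closed fingers, tips near (205,210), above the lid behind the black bar at (175,265). Next I descend, then creep forward.

>>> {"method": "step_arm", "body": {
  "targets": [
    [-1,0,0,-0.04,0],
    [-1,0,0,-0.08,0],
    [-1,0,0,-0.12,0],
    [-1,0,0,-0.15,0],
    [-1,0,0,-0.165,0],
    [-1,0,0,-0.165,0],
    [-1,0,0,-0.165,0]
  ]
}}

```text
time_s: 3.8
position: [0.5644, 0.1973, 0.1801]
tcp_rot: [[-1.0, 0.017, 0.0], [0.017, 1.0, 0.0], [-0.0, 0.0, -1.0]]
force: [0.7, 0.0, 0.8]
opening: 0.001
grasp_force: 0.0
```

>>> {"method": "step_arm", "body": {
  "targets": [
    [-1,-0.02,0,0,0],
    [-1,-0.04,0,0,0],
    [-1,-0.05,0,0,0],
    [-1,-0.06,0,0,0],
    [-1,-0.07,0,0,0],
    [-1,-0.08,0,0,0],
    [-1,-0.09,0,0,0],
    [-1,-0.1,0,0,0],
    [-1,-0.11,0,0,0],
    [-1,-0.12,0,0,0],
    [-1,-0.13,0,0,0],
    [-1,-0.14,0,0,0],
    [-1,-0.15,0,0,0],
    [-1,-0.16,0,0,0]
  ]
}}

```text
time_s: 5.2
position: [0.5243, 0.1975, 0.1802]
tcp_rot: [[-1.0, 0.017, 0.001], [0.017, 1.0, 0.0], [-0.001, 0.0, -1.0]]
force: [1.7, 1.4, -0.3]
opening: 0.009
grasp_force: 0.9
```

>>> {"method": "step_arm", "body": {
  "targets": [
    [-1,-0.01,0,0,0],
    [-1,-0.02,0,0,0],
    [-1,-0.03,0,0,0],
    [-1,-0.04,0,0,0],
    [-1,-0.05,0,0,0],
    [-1,-0.06,0,0,0],
    [-1,-0.07,0,0,0],
    [-1,-0.08,0,0,0]
  ]
}}

```text
time_s: 6.0
position: [0.504, 0.1974, 0.18]
tcp_rot: [[-1.0, 0.017, 0.0], [0.017, 1.0, 0.0], [-0.0, 0.0, -1.0]]
force: [2.3, 1.8, -0.0]
opening: 0.007
grasp_force: 0.8
```

Run:
```python
from h import *
c=capture("scene"); x0,y0,x1,y1=235,130,325,215
cv2.imwrite("pics/d.png",cv2.resize(c["color"][y0:y1,x0:x1],None,fx=6,fy=6,interpolation=cv2.INTER_CUBIC)[:,:,::-1])
```

```text
(no output)
```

View pics/d.png

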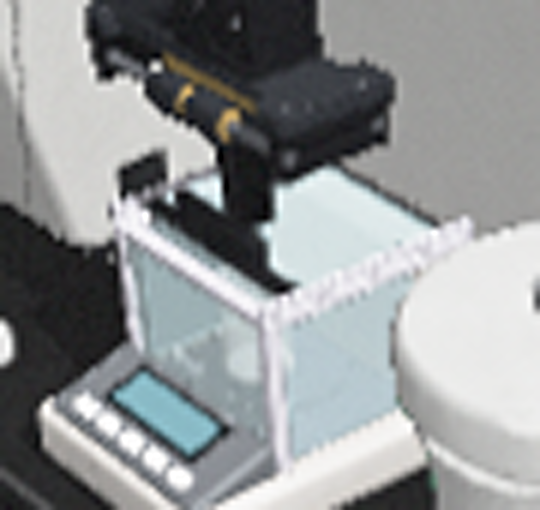

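The fingers push the bar, at (215,235), squarely, and about 1–2 cm of gap remains to the front frame at (190,260).

>>> {"method": "step_arm", "body": {
  "targets": [
    [-1,-0.008,0,0,0],
    [-1,-0.016,0,0,0],
    [-1,-0.024,0,0,0],
    [-1,-0.032,0,0,0]
  ]
}}

```text
time_s: 6.45
position: [0.496, 0.1974, 0.18]
tcp_rot: [[-1.0, 0.017, -0.0], [0.017, 1.0, 0.0], [0.0, 0.0, -1.0]]
force: [1.1, 0.6, 0.1]
opening: 0.006
grasp_force: 0.8
```

>>> {"method": "step_arm", "body": {
  "targets": [
    [-1,-0.006,0,0,0],
    [-1,-0.012,0,0,0],
    [-1,-0.016,0,0,0]
  ]
}}

```text
time_s: 6.75
position: [0.492, 0.1973, 0.18]
tcp_rot: [[-1.0, 0.017, -0.0], [0.017, 1.0, -0.0], [0.0, -0.0, -1.0]]
force: [2.9, 1.4, -0.5]
opening: 0.006
grasp_force: 0.8
```

>>> {"method": "step_arm", "body": {
  "targets": [
    [-1,-0.006,0,0,0],
    [-1,-0.012,0,0,0],
    [-1,-0.016,0,0,0]
  ]
}}

```text
time_s: 7.05
position: [0.488, 0.1974, 0.18]
tcp_rot: [[-1.0, 0.016, -0.0], [0.016, 1.0, -0.0], [0.0, -0.0, -1.0]]
force: [1.7, 1.4, -0.6]
opening: 0.004
grasp_force: 0.8
```

>>> {"method": "step_arm", "body": {
  "targets": [
    [-1,-0.006,0,0,0],
    [-1,-0.012,0,0,0]
  ]
}}

```text
time_s: 7.25
position: [0.4869, 0.1974, 0.1802]
tcp_rot: [[-1.0, 0.016, 0.004], [0.016, 1.0, 0.0], [-0.004, 0.0, -1.0]]
force: [6.6, 1.8, -4.6]
opening: 0.011
grasp_force: 3.3
```

>>> {"method": "step_arm", "body": {
  "targets": [
    [-1,-0.003,0,0,0],
    [-1,-0.003,0,0,0],
    [-1,-0.003,0,0,0]
  ]
}}

```text
time_s: 7.55
position: [0.4869, 0.1974, 0.1802]
tcp_rot: [[-1.0, 0.017, 0.005], [0.017, 1.0, 0.0], [-0.005, 0.0, -1.0]]
force: [5.7, 1.5, -4.4]
opening: 0.002
grasp_force: 3.0
```

Position holds while force rises, so this is the end stop. I'll back off, lift and check.

>>> {"method": "step_arm", "body": {
  "targets": [
    [-1,0.02,0,0,0],
    [-1,0.05,0,0,0],
    [-1,0.08,0,0,0],
    [-1,0.08,0,0,0],
    [-1,0.08,0,0.08,0],
    [-1,0.08,0,0.18,0],
    [-1,0.08,0,0.3,0],
    [-1,0.08,0,0.4,0],
    [-1,0.08,0,0.5,0],
    [-1,0,0,0.56,0],
    [-1,-0.1,0,0.6,0],
    [-1,-0.2,0,0.6,0],
    [-1,-0.3,0,0.6,0],
    [-1,-0.4,0,0.6,0],
    [-1,-0.46,0,0.6,0],
    [-1,-0.46,0,0.6,0]
  ]
}}

```text
time_s: 9.15
position: [0.3673, 0.1973, 0.3299]
tcp_rot: [[-1.0, 0.015, -0.001], [0.015, 1.0, -0.0], [0.001, -0.0, -1.0]]
force: [0.9, 0.2, -0.1]
opening: 0.005
grasp_force: 0.0
```

Run:
```python
from h import *
c=capture("scene"); x0,y0,x1,y1=235,130,325,215
cv2.imwrite("pics/e.png",cv2.resize(c["color"][y0:y1,x0:x1],None,fx=6,fy=6,interpolation=cv2.INTER_CUBIC)[:,:,::-1])
```

```text
(no output)
```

View pics/e.png

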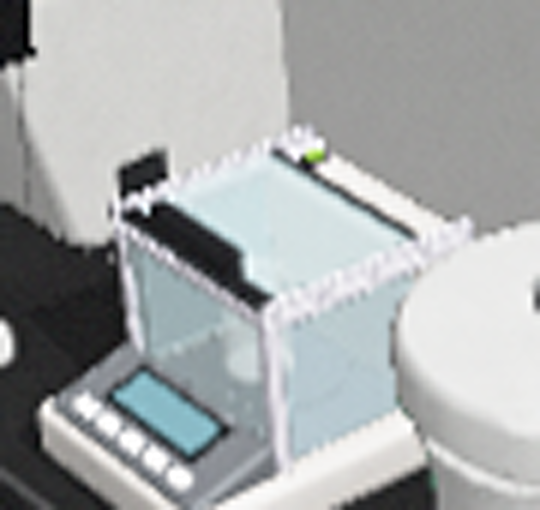

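The lid's black edge at (200,250) is flush with the front frame, so it is shut. Next I'll pass in front of the bucket, keeping back.

>>> {"method": "step_arm", "body": {
  "targets": [
    [-1,0.04,-0.08,0,0],
    [-1,0.08,-0.18,0,0],
    [-1,0.08,-0.28,0,0],
    [-1,0.08,-0.38,0,0],
    [-1,0.08,-0.48,0,0],
    [-1,0.08,-0.58,0,0],
    [-1,0.08,-0.68,0,0],
    [-1,0.08,-0.78,0,0],
    [-1,0.08,-0.88,0,0],
    [-1,0.08,-0.88,0,0]
  ]
}}

```text
time_s: 10.2
position: [0.3914, -0.0258, 0.3302]
tcp_rot: [[-1.0, 0.021, 0.002], [0.021, 1.0, -0.002], [-0.002, -0.002, -1.0]]
force: [1.4, 0.6, 1.1]
opening: 0.004
grasp_force: 0.0
```

>>> {"method": "step_arm", "body": {
  "targets": [
    [-1,0,-0.1,0,0],
    [-1,0,-0.2,0,0],
    [-1,0,-0.3,0,0],
    [-1,0,-0.4,0,0],
    [-1,0,-0.5,0,0],
    [-1,0,-0.6,0,0],
    [-1,0,-0.7,0,0],
    [-1,0,-0.8,0,0],
    [-1,0,-0.84,0,0],
    [-1,0,-0.84,0,0],
    [-1,0,-0.84,0,0]
  ]
}}

```text
time_s: 11.3
position: [0.3895, -0.2317, 0.3297]
tcp_rot: [[-1.0, 0.016, -0.001], [0.016, 1.0, 0.002], [0.001, 0.001, -1.0]]
force: [0.3, 0.3, 0.4]
opening: 0.004
grasp_force: 0.0
```

>>> {"method": "step_arm", "body": {
  "targets": [
    [-1,0,0,0,-0.04],
    [-1,0,0,0,-0.08],
    [-1,0,0,0,-0.12],
    [-1,0,0,0,-0.16],
    [-1,0,0,0,-0.2],
    [-1,0,0,0,-0.24],
    [-1,0,0,0,-0.28],
    [-1,0,0,0,-0.32],
    [-1,0,0,0,-0.36],
    [-1,0,0,0,-0.4],
    [-1,0,0,0,-0.44],
    [-1,0,0,0,-0.48],
    [-1,0,0,0,-0.52],
    [-1,0,0,0,-0.56],
    [-1,0,0,0,-0.6],
    [-1,0,0,0,-0.64],
    [-1,0,0,0,-0.68],
    [-1,0,0,0,-0.72],
    [-1,0,0,0,-0.744],
    [-1,0,0,0,-0.744]
  ]
}}

```text
time_s: 13.3
position: [0.3895, -0.2311, 0.3301]
tcp_rot: [[0.704, 0.71, -0.0], [0.71, -0.704, 0.001], [0.0, -0.0, -1.0]]
force: [-0.3, 0.2, 0.1]
opening: 0.007
grasp_force: 0.0
```

>>> {"method": "step_arm", "body": {
  "targets": [
    [-1,0.08,0,0,0],
    [-1,0.16,-0.01,0,0],
    [-1,0.236,-0.01,0,0],
    [-1,0.236,-0.01,-0.1,0],
    [-1,0.236,-0.01,-0.2,0],
    [-1,0.236,-0.01,-0.3,0],
    [-1,0.236,-0.01,-0.4,0],
    [-1,0.236,-0.01,-0.5,0],
    [-1,0.236,-0.01,-0.6,0],
    [-1,0.236,-0.01,-0.7,0],
    [-1,0.236,-0.01,-0.8,0],
    [-1,0.236,-0.01,-0.8,0],
    [-1,0.236,-0.01,-0.8,0]
  ]
}}

```text
time_s: 14.6
position: [0.4485, -0.2346, 0.1301]
tcp_rot: [[0.704, 0.71, -0.001], [0.71, -0.704, 0.001], [0.0, -0.001, -1.0]]
force: [-0.3, 0.0, 0.5]
opening: 0.003
grasp_force: 0.0
```

Run:
```python
from h import *
s=[]
for n,(x0,y0,x1,y1) in(("scene",(290,170,420,310)),("top",(310,160,420,260))):
    c=capture(n); s.append(cv2.resize(c["color"][y0:y1,x0:x1],(400,430),interpolation=cv2.INTER_CUBIC))
cv2.imwrite("pics/f.png",np.hstack(s)[:,:,::-1])
```

```text
(no output)
```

View pics/f.png

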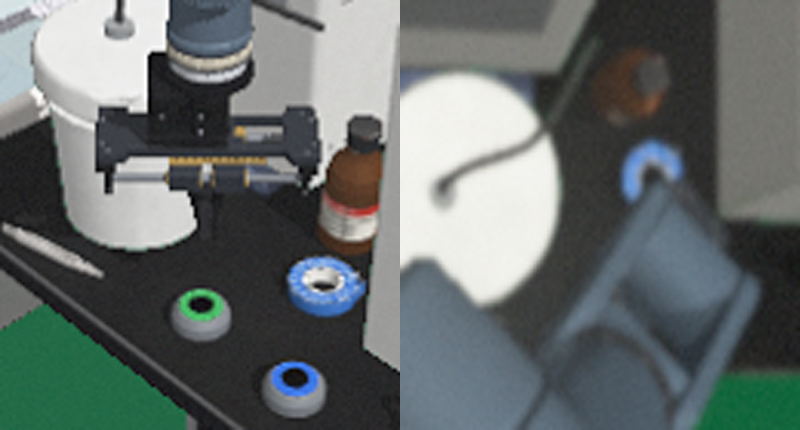

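The hand is clear of the bucket and the bottle. The fingers, tip at (207,235), are lined up above the green puck at (201,312). Next I descend and dwell.

>>> {"method": "step_arm", "body": {
  "targets": [
    [-1,0,0.003,-0.06,0],
    [-1,0,0.003,-0.12,0],
    [-1,0,0.003,-0.18,0],
    [-1,0,0.003,-0.22,0],
    [-1,0,0.003,-0.25,0],
    [-1,0,0.003,-0.26,0],
    [-1,0,0.003,-0.26,0],
    [-1,0,0.003,-0.26,0],
    [-1,0,0.003,-0.26,0],
    [-1,0,0.003,-0.26,0]
  ]
}}

```text
time_s: 15.7
position: [0.4486, -0.2345, 0.0654]
tcp_rot: [[0.705, 0.709, 0.001], [0.709, -0.705, -0.001], [0.0, 0.001, -1.0]]
force: [-0.4, -0.4, -0.3]
opening: 0.007
grasp_force: 0.0
```

Run:
```python
from h import *
c=capture("scene"); x0,y0,x1,y1=290,190,420,310
cv2.imwrite("pics/g.png",cv2.resize(c["color"][y0:y1,x0:x1],None,fx=4,fy=4,interpolation=cv2.INTER_CUBIC)[:,:,::-1])
```

```text
(no output)
```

View pics/g.png

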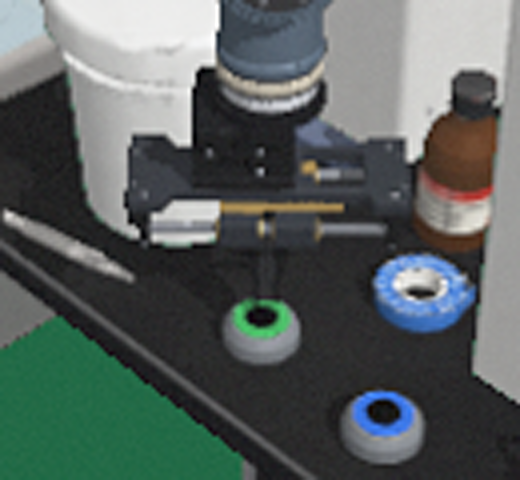

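The fingertips, ending near (265,297), hover just above the dark window at (262,317). I'll hold here for over two seconds.

>>> {"method": "step_arm", "body": {
  "targets": [
    [-1,0,0,0,0],
    [-1,0,0,0,0],
    [-1,0,0,0,0],
    [-1,0,0,0,0],
    [-1,0,0,0,0],
    [-1,0,0,0,0],
    [-1,0,0,0,0],
    [-1,0,0,0,0],
    [-1,0,0,0,0],
    [-1,0,0,0,0],
    [-1,0,0,0,0],
    [-1,0,0,0,0],
    [-1,0,0,0,0],
    [-1,0,0,0,0],
    [-1,0,0,0,0],
    [-1,0,0,0,0],
    [-1,0,0,0,0],
    [-1,0,0,0,0],
    [-1,0,0,0,0],
    [-1,0,0,0,0]
  ]
}}

```text
time_s: 17.75
position: [0.4484, -0.2344, 0.065]
tcp_rot: [[0.705, 0.709, -0.0], [0.709, -0.705, 0.0], [0.0, -0.0, -1.0]]
force: [1.0, -0.8, 0.5]
opening: 0.009
grasp_force: 0.0
```

>>> {"method": "step_arm", "body": {
  "targets": [
    [-1,0,0,0,0],
    [-1,0,0,0,0],
    [-1,0,0,0,0],
    [-1,0,0,0,0],
    [-1,0,0,0.1,0],
    [-1,0,0,0.2,0],
    [-1,0,0,0.3,0],
    [-1,0,0,0.4,0],
    [-1,0,0,0.5,0],
    [-1,0,0,0.6,0],
    [-1,0,0,0.7,0],
    [-1,0,0,0.8,0],
    [-1,0,0,0.9,0],
    [-1,0,0,1,0],
    [-1,-0.1,0,1,0],
    [-1,-0.2,0,1,0],
    [-1,-0.24,0,1,0],
    [-1,-0.24,0,1,0]
  ]
}}

```text
time_s: 19.55
position: [0.3875, -0.2341, 0.315]
tcp_rot: [[0.707, 0.708, -0.0], [0.708, -0.707, 0.0], [0.0, -0.0, -1.0]]
force: [0.2, -0.1, -0.6]
opening: 0.004
grasp_force: 0.0
```

>>> {"method": "step_arm", "body": {
  "targets": [
    [-1,0,0.1,0.05,0],
    [-1,0,0.2,0.1,0],
    [-1,0,0.3,0.1,0],
    [-1,0,0.4,0.1,0],
    [-1,0,0.5,0.1,0],
    [-1,0,0.55,0.1,0],
    [-1,0,0.55,0.1,0],
    [-1,0,0.55,0.1,0],
    [-1,0,0.55,0.1,0]
  ]
}}

```text
time_s: 20.45
position: [0.389, -0.0979, 0.34]
tcp_rot: [[0.706, 0.708, 0.0], [0.708, -0.706, -0.001], [-0.0, 0.001, -1.0]]
force: [-0.4, -0.1, -0.1]
opening: 0.006
grasp_force: 0.0
```

Run:
```python
from h import *
c=capture("scene")
cv2.imwrite("pics/i.png",cv2.resize(c["color"][140:320,190:430],None,fx=3,fy=3,interpolation=cv2.INTER_CUBIC)[:,:,::-1])
```

```text
(no output)
```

View pics/i.png

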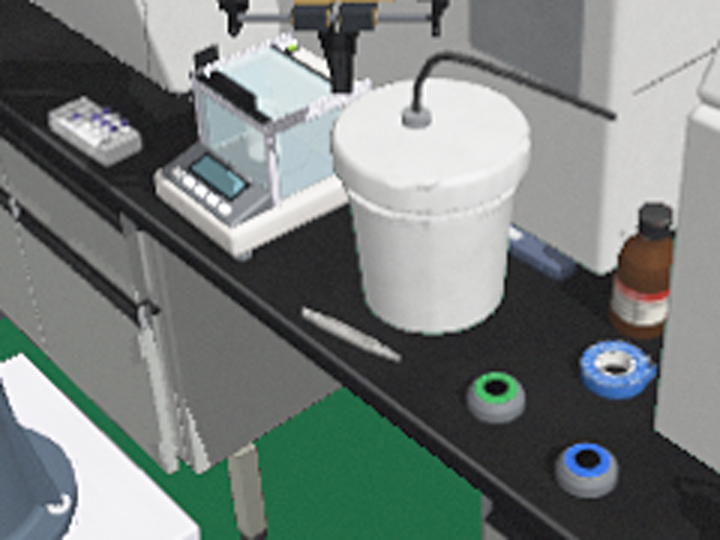

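The lid is shut, at (240,90). Both pucks, at (497,395) and (587,468), the tweezers and the rest are undisturbed, and the hand is clear of everything.

```bash
python3 -c "
from rig import *
print(hand_in())"
```

```text
the job is handed in; nothing more can be done
None
```

The lid is pushed shut to its end stop, the fingertips held about 22 mm above the green sensor's window for over two seconds, and the hand was drawn well clear before I handed the job in at about 20.5 s; no verdict came back.

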